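# Make up the fittings kit for a window frame

## Task

Make up the fittings kit in the wooden tray: slide the flat metal strap out from under the two wooden packers in the rack, without lifting, toppling or taking out the packers, and lay it flat in the tray's long compartment. In the row of three smaller compartments stand the screw carton in the widest, the L-shaped angle bracket in the middle-sized one and the round-headed knob in the narrowest, each upright as it stands now and flat on the tray's floor. Leave the T-shaped bracket and the square-headed knob standing where they are: they belong to another job.

Things in the scene. Friction and masses are not known exactly. Their poses are not given: they have to be found in the camera images.
- tray: Fixed brown wooden kit tray, turned any way, 234 x 172 mm (x, y), 22 mm high; origin under its centre, z up. Floor, walls and dividers 6 mm thick (inner floor 6 mm up). +y side: long compartment 222 x 84 mm, centre (0, 38) mm. -y side: three compartments 70 mm deep in y, centres at y = -45 mm: widest (84 mm) at x = -69, middle-sized (70 mm) at x = 14, narrowest (56 mm) at x = 83 mm.
- rack: Fixed dark steel rack, 102 x 78 x 34 mm, no floor; pocket x -42 to 44, y +-31 mm, holds two packers flat. Origin at bench level under the pocket's centre, z up. Its front faces -x: a crossbar (x -50 to -42, height 12 to 34 mm) holds the packers back; through the 12 mm high slot under it the strap slides out along -x.
- strap: Loose flat aluminium strap with dark screw holes, 140 x 24 x 8 mm (x, y, z), x along its length, origin at the centre of its underside, z up. It lies on the bench under the packers, along the rack's x, its -x end sticking out about 55 mm before the crossbar. Pulled 90 mm or more along the rack's -x it is clear of the rack; the packers then drop 8 mm to the bench.
- packer_low: Lower of the two loose pale wooden packers stacked in the rack on top of the strap, 80 x 56 x 14 mm (x, y, z), 35 g, origin at the centre of its underside, z up. Stays in the rack.
- packer_top: Upper and smaller of the two loose pale wooden packers, 60 x 42 x 14 mm (x, y, z), 35 g, lying on the middle of the lower one; origin at the centre of its underside, z up. Stays in the rack.
- carton: Loose small cardboard screw carton with a strip of paper tape along the top, 60 x 40 x 45 mm (x, y, z), 0.10 to 0.21 kg, origin at the centre of its underside, z up.
- angle: Loose steel L-shaped angle bracket standing on its foot. Foot 50 x 25 x 6 mm (x, y, z); upright leg 6 mm thick (x), 25 mm wide (y), reaching 50 mm high, at the +x END of the foot, its middle at x = +22 mm. Origin at the centre of the foot's underside, z up.
- tee: Look-alike, stays: steel T-shaped bracket, same foot 50 x 25 x 6 mm and 50 mm high upright leg, but the leg rises from the MIDDLE of the foot; origin at the centre of its underside, z up.
- round_knob: Loose dark wooden furniture knob standing on its 32 mm foot, with a ROUND head 38 mm in diameter from 20 to 36 mm high over a 20 mm neck; origin at the centre of its underside, z up.
- square_knob: Look-alike, stays: dark wooden furniture knob, same foot, but with a SQUARE head 36 x 36 mm from 18 to 36 mm high; origin at the centre of its underside, z up.
Things that resemble listed ones, but are neither listed nor needed, are in the scene too. What is shaped like the carton but pink is not meant.

How it is judged (in metres and radians):
At the end, for the whole second after the job is handed in: Strap flat on the long compartment's floor; carton, angle bracket, round knob upright (7 deg) on the floor of the widest, middle, narrowest one; packers flat on each other in the rack, within 20 mm of its centre; T bracket, square knob upright within 20 mm of their start; all at rest (x of strap in the frame of tray between -0.045 and 0.045 m and y of strap in the frame of tray between 0.005 and 0.071 m and z of strap in the frame of tray between 0.002 and 0.011 m and angle between strap's own z axis and vertical below 0.06 rad and x of carton in the frame of tray between -0.095 and -0.043 m and y of carton in the frame of tray between -0.071 and -0.019 m and z of carton in the frame of tray between 0.002 and 0.011 m and angle between each of carton, angle, round_knob, packer_low, packer_top, tee, square_knob's own z axis and vertical below 0.12 rad and x of angle in the frame of tray between -0.01 and 0.038 m and y of angle in the frame of tray between -0.069 and -0.021 m and z of angle in the frame of tray between 0.002 and 0.011 m and x of round_knob in the frame of tray between 0.061 and 0.105 m and y of round_knob in the frame of tray between -0.071 and -0.019 m and z of round_knob in the frame of tray between 0.002 and 0.011 m and horizontal distance between each of packer_low, packer_top and rack below 0.02 m and height (world z) of packer_low below 0.006 m and height (world z) of packer_top below 0.021 m and linear speed of each of strap, carton, angle, round_knob, packer_low, packer_top below 0.02 m/s and distance of each of tee, square_knob from where it was at the start of the episode below 0.02 m); the robot touches nothing.
It fails at once if a packer is lifted (more than about 18 mm above where it started) (height (world z) of packer_low above 0.026 m or height (world z) of packer_top above 0.04 m).
It fails at once if a packer is toppled (tilted more than 23 degrees) (angle between any of packer_low, packer_top's own z axis and vertical above 0.4 rad).
It fails at once if a look-alike is moved more than 30 mm (distance of any of tee, square_knob from where it was at the start of the episode above 0.03 m).
It also fails if it takes over 120 s, if anything falls off the work surface, if the arm or the gripper's body presses on something with over 40 N, if the wrist force passes 120 N, or if a joint passes its speed limit or range.

## Robot

A 6-joint arm with a two-finger parallel gripper is mounted at the origin on the work surface. World frame = base frame: x ahead of the robot, y to its left, z up, the work surface at z = 0. Lengths are in mm, angles in rad, forces in N, time in s.
With the tool pointing down it reaches from about 350 to 775 mm from the base axis. Payload 7.3 kg.
Tool frame: the origin (TCP) lies on the mounting face of the last link; the fingertips stand 178 mm ahead of it and the grasp point (between the pads) lies env.hold_point_z ahead of it (env.hold_point_z is the distance from the TCP to the grasp point, in mm); z points along the fingers, y is the line along which they close (so a half turn about z gives the same grasp; the last joint's range is limited). The gripper opens to 92 mm and grips with 3 to 60 N. Pads are 19 mm wide; open, the fingers measure 130 mm over their backs; the gripper's body (75 mm by 190 mm) begins 47 mm behind the grasp point.
Start: joints at [1.015, 0.342, 1.524, -0, 1.275, -0.146], TCP at [209.153, 481.542, 404.741] pointing down, gripper open.
Joint ranges: [-2.53, 2.53], [-0.77, 2.02], [0.04, 2.7], [-1, 4.14], [0.28, 2.66], [-3.11, 3.11]. Speed limits (rad/s): [2.57, 2.57, 3.14, 3.14, 3.14, 3.14].

## Interface

Orientations are given as a unit quaternion [x, y, z, w].
In Python, from plant import env gives the robot as it stands.
- The arm moves only by the tool servo_tool, never from a script. Its argument "plan" is a list of rows, each an object of numbers: "tx", "ty", "tz": the shift along the world's x, y, z normalised to -1 to 1, where 1 is 0.8 m; "wx", "wy", "wz": the turn, a rotation vector about the world's x, y, z normalised to -1 to 1, where 1 is 360 degrees; "gripper": the gripper command: -1 is shut, 1 is fully open, values between are in proportion. A call has 1 to 8 rows; each row is the pose to reach, as a shift and turn from the pose commanded when the call began, turning the shorter way round; what a row does not reach only later rows make up. A row lasts 1/10 s, in which the tool goes at most 50 mm and 8.59 degrees, less where a joint would pass 70% of its speed; a pose out of reach is approached as far as the arm can. A call with a number of a shift or a turn outside -1 to 1 is refused whole. A call with a gripper value outside its range is refused whole. The fingers move at their own pace and stop on an object; "force" is the grip in N (left out, the last holds). Time passes only in rows, so rows that repeat a pose let the fingers close. It gives the time, the measured TCP pose, the force, the opening and the grip force at its end, in the units of the state.
- env.state(): the state, without advancing time (a new reading comes with each control period).
- env.capture(name): name is "side" or "top" or "wrist"; returns a dict with "pixels" (420x560x3 uint8, blue, green, red), "camera_matrix" (3x3 intrinsics, pixels), "view" (4x4, takes a point from world to camera coordinates). Camera axes: x right, y down, z forward; pixel columns grow to the right and rows downward; lengths in mm; the calibration is good to about 2 mm. A picture is of the moment at which its call begins. There is no depth.
- env.job_done(): hands the job in; it is judged then, once.
The state is a dict: "time": time; "joint_positions": joint angles; "dq": joint speeds; "tau": joint torques, N m; "eef_pos": TCP position; "orientation": TCP orientation; "force": force on the tool from outside, world axes, zero at the start; "wrist_torque": the same for the moment, N m; "finger_gap": opening from 0.0 (shut) to 1.0 (fully open); "gripper_force": force on a finger pad.
Only numpy, scipy, OpenCV 4.12 (cv2) and the standard library are available. Lean on these libraries where they do the work, as an engineer would, in place of code of your own. Each camera call takes 0.05 s, during which the arm holds its last target. There are 200 camera calls.

## Working session

There is one attempt and no reset: what is moved stays moved. The work goes in short steps, Python scripts to look and compute and a tool call to move; the robot and the scene stay as the last step left them, time stands still between calls to the robot, and variables do not carry over. Pictures are saved under pics/ and viewed, at most 14 in all, crops included, and the job is handed in when it is done.

Besides the shell and the picture viewer there is one more tool, called after "Request:" by a JSON object that holds its "fn" and its "kwargs". servo_tool: Moves the arm, as the interface text tells. Its arguments: {"type":"object","properties":{"plan":{"type":"array"},"force":{"type":"number"}},"required":["plan"]}

```bash
ls; mkdir -p pics; python3 - <<'E'
from plant import env
import cv2,pickle
print(env.state(), env.hold_point_z)
d={}
for n in ("top","side"):
    c=env.capture(n); d[n]=c; cv2.imwrite(f"pics/{n}0.png",c["pixels"]); print(n,c["camera_matrix"],c["view"])
pickle.dump(d,open("cap0.pkl","wb"))
E
```

```text
pics
{'time': 0.0, 'joint_positions': array([ 1.01502109e+00,  3.42699453e-01,  1.52502323e+00, -1.05463574e-05,
        1.27542427e+00, -1.46019875e-01]), 'dq': array([ 2.65951500e-05, -1.11817974e-03,  5.99430407e-04, -1.69231866e-03,
        1.12108665e-04, -2.30790887e-05]), 'tau': array([-8.71980683e-04, -4.31236231e+01, -2.44224018e+01,  7.18108658e-02,
        5.59470069e-02, -1.84706341e-04]), 'eef_pos': array([209.06518946, 481.41917145, 404.05467319]), 'orientation': array([ 2.03445833e-01,  9.79085895e-01, -7.31525662e-04, -2.62401126e-04]), 'force': array([ 0.02176927, -0.23418012, -0.82153188]), 'wrist_torque': array([-0.00974999,  0.01043704,  0.00047808]), 'gripper_force': 0.0, 'finger_gap': 0.9992023626197706} 159.20000000000002
top [[396.398826     0.         279.84549785]
 [  0.         396.398826   209.78766412]
 [  0.           0.           1.        ]] [[-2.23472492e-03 -9.99605384e-01 -2.80014638e-02 -5.08019453e+01]
 [-9.82509402e-01  7.40866938e-03 -1.86065543e-01  6.04923201e+02]
 [ 1.86199572e-01  2.70958961e-02 -9.82138245e-01  7.36144629e+02]
 [ 0.00000000e+00  0.00000000e+00  0.00000000e+00  1.00000000e+00]]
side [[433.02533767   0.         278.73438872]
 [  0.         433.02533767 206.91232235]
 [  0.           0.           1.        ]] [[ 6.99635944e-01 -7.14175552e-01 -2.15134096e-02 -4.47928530e+02]
 [-4.87600555e-01 -4.55232061e-01 -7.44989577e-01  2.97423163e+02]
 [ 5.22259748e-01  5.31711437e-01 -6.66729108e-01  6.15751438e+02]
 [ 0.00000000e+00  0.00000000e+00  0.00000000e+00  1.00000000e+00]]
```

View pics/top0.png

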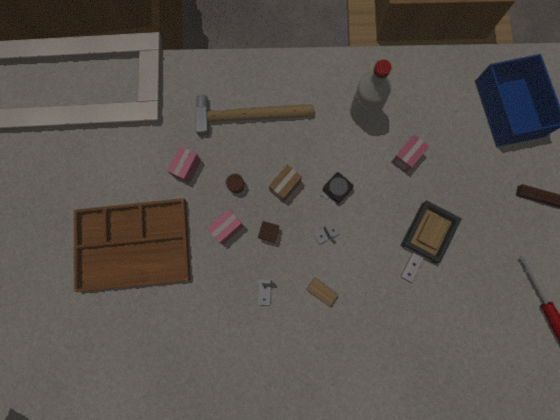

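View pics/side0.png

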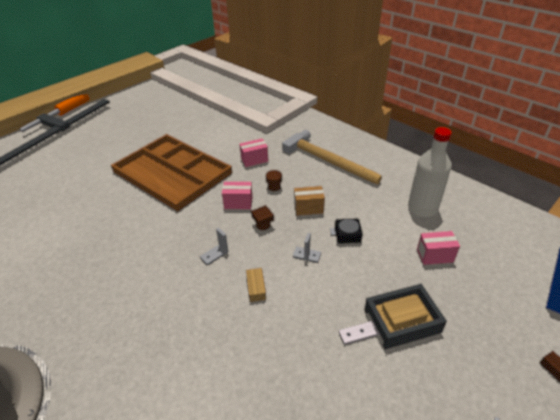

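The top view shows the tray (132,245), rack (431,232) and strap end (412,267).

Candidates in the top view:
- **Carton:** brown with tape at (286,182). The boxes at (184,164), (225,227) and (411,152) are pink, so they are not meant.
- **Knobs:** round at (235,183), square at (269,232).
- **Brackets:** the L at (265,291) has its leg at the foot's end. The T at (328,235) has its leg in the middle.
- **Not listed:** a loose wooden block at (322,292) and a black tape measure at (338,187).

I'll confirm these in one enlarged crop.

```bash
cat > h.py <<'E'
import numpy as np,cv2
def ray(c,uv,z):
    K,V=c["camera_matrix"],c["view"];R,t=V[:3,:3],V[:3,3]
    uv=np.atleast_2d(np.asarray(uv,float)); d=(R.T@np.linalg.inv(K)@np.c_[uv,np.ones(len(uv))].T).T
    o=-R.T@t; return o[:2]+d[:,:2]*((z-o[2])/d[:,2])[:,None]
def proj(c,p):
    K,V=c["camera_matrix"],c["view"]; q=(V[:3,:3]@np.atleast_2d(np.asarray(p,float)).T).T+V[:3,3]; q=(K@q.T).T; return q[:,:2]/q[:,2:]
def rect(c,mask,z):
    """min-area rectangle in the world plane z of the biggest blob: centre, sizes, angle(deg) of long side"""
    cs,_=cv2.findContours(mask.astype(np.uint8),cv2.RETR_EXTERNAL,cv2.CHAIN_APPROX_NONE)
    k=max(cs,key=cv2.contourArea)[:,0]
    (ct,(a,b),th)=cv2.minAreaRect(ray(c,k,z).astype(np.float32))
    if a<b:a,b,th=b,a,th+90
    return np.round(ct,1),round(a,1),round(b,1),round((th+90)%180-90,1),k.mean(0).round()
E
python3 - <<'E'
import pickle,cv2,numpy as np
from h import *
d=pickle.load(open("cap0.pkl","rb"));t,s=d["top"],d["side"]
a=cv2.resize(t["pixels"][140:320,200:460],(780,540)[:2] ,interpolation=cv2.INTER_CUBIC)
b=s["pixels"][140:320,190:450]
a=cv2.resize(t["pixels"][140:320,200:460],(416,288),interpolation=cv2.INTER_CUBIC);
a=cv2.resize(t["pixels"][150:310,220:350],(390,480),interpolation=cv2.INTER_CUBIC);b=cv2.resize(s["pixels"][150:310,195:325],(390,480),interpolation=cv2.INTER_CUBIC)
cv2.imwrite("pics/crop0.png",np.hstack([a,b]))
hsv=cv2.cvtColor(t["pixels"],cv2.COLOR_BGR2HSV)
def box(m,x0,y0,x1,y1):
    o=np.zeros_like(m);o[y0:y1,x0:x1]=m[y0:y1,x0:x1];return o
S=(hsv[...,1]>110).astype(np.uint8);D=(hsv[...,2]<75).astype(np.uint8)
print("tray",rect(t,box(S,60,190,200,300),22))
print("rack",rect(t,box(D,395,195,470,268),34))
B=(hsv[...,2]>150).astype(np.uint8)
print("strap",rect(t,box(B,395,250,428,290),8))
for n,bx,z,m in [("carton",(265,160,310,205),45,S),("rknob",(220,168,250,200),30,D),("sqknob",(255,218,284,246),30,D)]: print(n,rect(t,box(m,*bx),z))
for n,p,z in [("angle",(265,291),0),("tee",(328,235),0),("pk",(431,232),0),("blk",(322,292),0)]: print(n,ray(t,p,z))
E
```

```text
tray (array([541. , 257.1]), 237.5, 171.5, -84.4, array([131., 245.]))
rack (array([ 561.1, -356.5]), 112.6, 84.6, -29.2, array([431., 233.]))Traceback (most recent call last):
  File "<stdin>", line 16, in <module>
  File "h.py", line 11, in rect
    k=max(cs,key=cv2.contourArea)[:,0]
      ~~~^^^^^^^^^^^^^^^^^^^^^^^^
ValueError: max() iterable argument is empty
```

View pics/crop0.png

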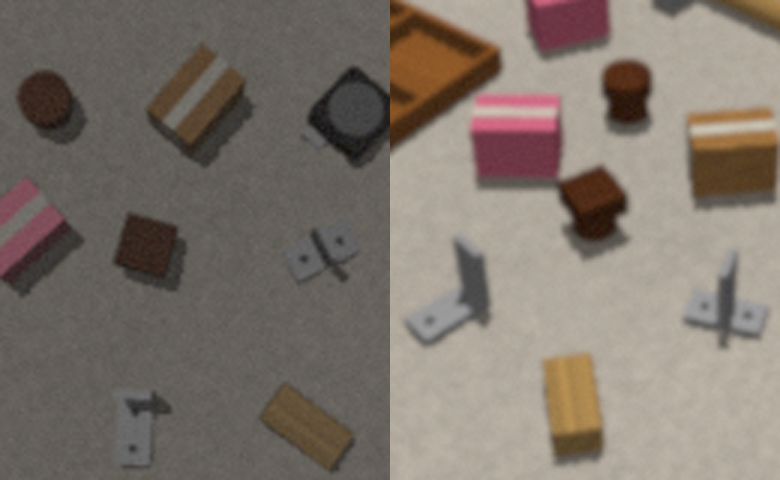

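The crop confirms it. Left half (top view): round knob (45,98), brown carton (197,95), square knob (147,245), T bracket (322,250), L bracket (135,425) with its leg at the upper end of the foot. Next I'll move the wrist camera over this area.

Request:
{"fn": "servo_tool", "kwargs": {"plan": [{"tx": 0.3,"ty": -0.6,"tz": 0.05,"gripper": 1},{"tx": 0.3,"ty": -0.6,"tz": 0.05,"gripper": 1},{"tx": 0.3,"ty": -0.6,"tz": 0.05,"gripper": 1},{"tx": 0.3,"ty": -0.6,"tz": 0.05,"gripper": 1},{"tx": 0.3,"ty": -0.6,"tz": 0.05,"gripper": 1},{"tx": 0.3,"ty": -0.6,"tz": 0.05,"gripper": 1},{"tx": 0.3,"ty": -0.6,"tz": 0.05,"gripper": 1},{"tx": 0.3,"ty": -0.6,"tz": 0.05,"gripper": 1}]}}

```text
$.plan[0]: bad value
```

Request:
{"fn": "servo_tool", "kwargs": {"plan": [{"tx": 0.3,"ty": -0.6,"tz": 0.05,"wx": 0,"wy": 0,"wz": 0,"gripper": 1},{"tx": 0.3,"ty": -0.6,"tz": 0.05,"wx": 0,"wy": 0,"wz": 0,"gripper": 1},{"tx": 0.3,"ty": -0.6,"tz": 0.05,"wx": 0,"wy": 0,"wz": 0,"gripper": 1},{"tx": 0.3,"ty": -0.6,"tz": 0.05,"wx": 0,"wy": 0,"wz": 0,"gripper": 1},{"tx": 0.3,"ty": -0.6,"tz": 0.05,"wx": 0,"wy": 0,"wz": 0,"gripper": 1},{"tx": 0.3,"ty": -0.6,"tz": 0.05,"wx": 0,"wy": 0,"wz": 0,"gripper": 1},{"tx": 0.3,"ty": -0.6,"tz": 0.05,"wx": 0,"wy": 0,"wz": 0,"gripper": 1},{"tx": 0.3,"ty": -0.6,"tz": 0.05,"wx": 0,"wy": 0,"wz": 0,"gripper": 1}]}}

```text
time: 0.9
eef_pos: [387.8, 122.8, 434.6]
orientation: [0.203, 0.979, 0.0, 0.0]
force: [0.8, 0.7, 0.5]
finger_gap: 1.001
gripper_force: 0.0
```

Request:
{"fn": "servo_tool", "kwargs": {"plan": [{"tx": 0.1,"ty": -0.18,"tz": 0,"wx": 0,"wy": 0,"wz": 0,"gripper": 1},{"tx": 0.1,"ty": -0.18,"tz": 0,"wx": 0,"wy": 0,"wz": 0,"gripper": 1},{"tx": 0.1,"ty": -0.18,"tz": 0,"wx": 0,"wy": 0,"wz": 0,"gripper": 1},{"tx": 0.1,"ty": -0.18,"tz": 0,"wx": 0,"wy": 0,"wz": 0,"gripper": 1},{"tx": 0.1,"ty": -0.18,"tz": 0,"wx": 0,"wy": 0,"wz": 0,"gripper": 1}]}}

```text
time: 1.4
eef_pos: [468.2, -20.9, 433.7]
orientation: [0.205, 0.979, 0.0, -0.001]
force: [-0.1, 1.1, -0.1]
finger_gap: 0.997
gripper_force: 0.0
```

```bash
python3 - <<'E'
from plant import env
import cv2,pickle,numpy as np
from h import *
c=env.capture("wrist"); pickle.dump(c,open("w1.pkl","wb")); cv2.imwrite("pics/w1.png",c["pixels"])
V=c["view"];print("cam",-V[:3,:3].T@V[:3,3],"\n",V[:3,:3]);print(env.state()["eef_pos"])
d=pickle.load(open("cap0.pkl","rb"));t=d["top"]
hsv=cv2.cvtColor(t["pixels"],cv2.COLOR_BGR2HSV)
print(hsv[267:270,410:415,2])
def box(m,x0,y0,x1,y1):
    o=np.zeros_like(m);o[y0:y1,x0:x1]=m[y0:y1,x0:x1];return o
B=((hsv[...,2]>125)).astype(np.uint8)
print("strap",rect(t,box(B,395,250,428,290),8))
S=(hsv[...,1]>110).astype(np.uint8);print(rect(t,box(S,415,215,448,252),36))
E
```

```text
cam [402.88313548   8.70920253 413.5619626 ] 
 [[ 4.00985762e-01  9.16084264e-01 -1.98235632e-04]
 [ 8.83127717e-01 -3.86502578e-01  2.65896958e-01]
 [ 2.43507400e-01 -1.06795962e-01 -9.64001436e-01]]
[467.48430678 -19.4856379  433.85699541]
[[114 111 111 113 109]
 [114 112 113 109 113]
 [113 113 111 112 113]]Traceback (most recent call last):
  File "<stdin>", line 12, in <module>
  File "h.py", line 11, in rect
    k=max(cs,key=cv2.contourArea)[:,0]
      ~~~^^^^^^^^^^^^^^^^^^^^^^^^
ValueError: max() iterable argument is empty
```

View pics/w1.png

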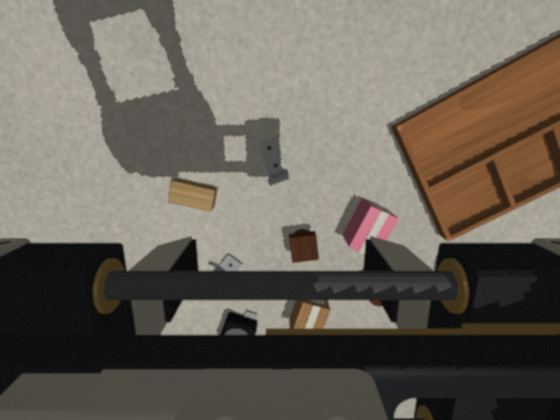

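The wrist view shows the gripper covering rows below about 240. The camera sits about 70 mm off on the tool's +x side. I'll hover by the rack so that the strap end falls in the upper half of the picture.

Request:
{"fn": "servo_tool", "kwargs": {"plan": [{"tx": 0.09,"ty": -0.405,"tz": -0.05,"wx": 0,"wy": 0,"wz": -0.016,"gripper": 1},{"tx": 0.09,"ty": -0.405,"tz": -0.05,"wx": 0,"wy": 0,"wz": -0.016,"gripper": 1},{"tx": 0.09,"ty": -0.405,"tz": -0.05,"wx": 0,"wy": 0,"wz": -0.016,"gripper": 1},{"tx": 0.09,"ty": -0.405,"tz": -0.05,"wx": 0,"wy": 0,"wz": -0.016,"gripper": 1},{"tx": 0.09,"ty": -0.405,"tz": -0.05,"wx": 0,"wy": 0,"wz": -0.016,"gripper": 1},{"tx": 0.09,"ty": -0.405,"tz": -0.05,"wx": 0,"wy": 0,"wz": -0.016,"gripper": 1},{"tx": 0.09,"ty": -0.405,"tz": -0.05,"wx": 0,"wy": 0,"wz": -0.016,"gripper": 1},{"tx": 0.09,"ty": -0.405,"tz": -0.05,"wx": 0,"wy": 0,"wz": -0.016,"gripper": 1}]}}

```text
time: 2.25
eef_pos: [539.9, -344.9, 392.7]
orientation: [0.253, 0.967, 0.0, -0.001]
force: [0.2, 0.4, -0.6]
finger_gap: 0.997
gripper_force: 0.0
```

```bash
python3 - <<'E'
from plant import env
import cv2,pickle,numpy as np
c=env.capture("wrist"); pickle.dump(c,open("w2.pkl","wb"))
t=pickle.load(open("cap0.pkl","rb"))["top"]["pixels"]
a=cv2.resize(c["pixels"],(533,400)); b=cv2.resize(t[195:290,395:475],None,fx=3.3,fy=4.2)[:400]
b=cv2.resize(t[200:285,398:464],(264,340),interpolation=cv2.INTER_CUBIC); b=cv2.copyMakeBorder(b,0,60,0,0,cv2.BORDER_CONSTANT)
cv2.imwrite("pics/w2.png",np.hstack([a,b]));print(env.state()["eef_pos"])
E
```

```text
[ 539.88872565 -342.889185    393.28033803]
```

View pics/w2.png

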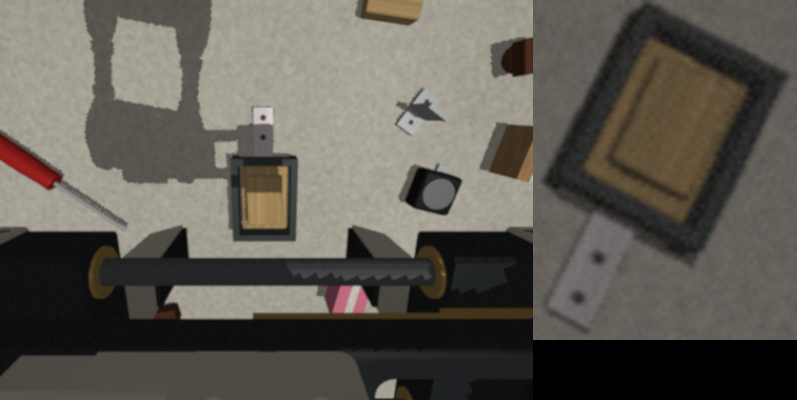

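The picture shows the strap end at about (263,130) and the rack at (264,198), scaled, with the packers in place and the strap aligned with the picture's columns. Next I'll measure the edges.

```bash
python3 - <<'E'
import pickle,cv2,numpy as np
from h import *
c=pickle.load(open("w2.pkl","rb"));im=c["pixels"].astype(float)
g=cv2.GaussianBlur(im.mean(2),(3,3),0)
def edges(p,off):
    d=np.abs(np.diff(p)); return [(off+i+.5,round(d[i])) for i in range(1,len(d)-1) if d[i]>9 and d[i]>=d[i-1] and d[i]>=d[i+1]]
print("strap rows, lit:",edges(g[114:126,250:305].mean(0),250))
print("strap rows, shade:",edges(g[146:158,250:305].mean(0),250))
print("strap col:",edges(g[95:175,266:274].mean(1),95))
D=(im.max(2)<90).astype(np.uint8);m=np.zeros_like(D);m[158:258,235:325]=D[158:258,235:325]
print("rack",rect(c,m,34),rect(c,m,0)); ys,xs=np.nonzero(m);print(xs.min(),xs.max(),ys.min(),ys.max())
E
```

```text
strap rows, lit: [(263.5, 10), (266.5, 23), (273.5, 16), (278.5, 18), (286.5, 21)]
strap rows, shade: [(286.5, 21)]
strap col: [(112.5, 22), (129.5, 28), (164.5, 21)]
rack (array([ 556.6, -362.4]), 110.0, 84.7, -29.3, array([273., 204.])) (array([ 564.5, -367.8]), 121.1, 93.3, -29.3, array([273., 204.]))
235 311 158 252
```

```bash
python3 - <<'E'
import pickle,numpy as np
from h import *
c=pickle.load(open("w2.pkl","rb"))
p=ray(c,[(266,118),(286.5,118),(276,112.5),(276,164.5),(266.5,150),(286.5,150)],8);print(p.round(1),np.linalg.norm(p[0]-p[1]),np.linalg.norm(p[2]-p[3]))
u=p[3]-p[2];print(np.degrees(np.arctan2(u[1],u[0])))
r=ray(c,[(276,164.5),(246,166),(312,166)],34);print(r.round(1),np.linalg.norm(r[1]-r[2]))
# packer_top from the top camera
t=pickle.load(open("cap0.pkl","rb"))["top"];im=cv2.cvtColor(t["pixels"],cv2.COLOR_BGR2HSV)
S=(im[...,1]>75).astype(np.uint8);m=np.zeros_like(S);m[200:262,398:464]=S[200:262,398:464];print("packers",rect(t,m,22))
E
```

```text
[[ 468.1 -322.3]
 [ 479.5 -302.1]
 [ 468.5 -309.5]
 [ 519.3 -338.3]
 [ 499.3 -339.6]
 [ 510.6 -319.4]] 23.10112148357182 58.38865323065284
-29.51964536977651
[[ 516.3 -336.2]
 [ 501.8 -365.5]
 [ 537.  -302.8]] 71.90137203298576
packers (array([ 563.8, -361.8]), 81.4, 56.9, -29.8, array([431., 232.]))
```

Request:
{"fn": "servo_tool", "kwargs": {"plan": [{"tx": -0.063,"ty": 0.0275,"tz": -0.03,"wx": 0,"wy": 0,"wz": 0,"gripper": 0},{"tx": -0.063,"ty": 0.0275,"tz": -0.08,"wx": 0,"wy": 0,"wz": 0,"gripper": 0},{"tx": -0.063,"ty": 0.0275,"tz": -0.14,"wx": 0,"wy": 0,"wz": 0,"gripper": 0},{"tx": -0.063,"ty": 0.0275,"tz": -0.19,"wx": 0,"wy": 0,"wz": 0,"gripper": 0},{"tx": -0.063,"ty": 0.0275,"tz": -0.23,"wx": 0,"wy": 0,"wz": 0,"gripper": 0},{"tx": -0.063,"ty": 0.0275,"tz": -0.25,"wx": 0,"wy": 0,"wz": 0,"gripper": 0},{"tx": -0.063,"ty": 0.0275,"tz": -0.26,"wx": 0,"wy": 0,"wz": 0,"gripper": 0},{"tx": -0.063,"ty": 0.0275,"tz": -0.267,"wx": 0,"wy": 0,"wz": 0,"gripper": 0}]}}

```text
time: 3.1
eef_pos: [489.7, -319.5, 181.3]
orientation: [0.251, 0.968, 0.0, 0.0]
force: [-0.7, -0.0, -0.0]
finger_gap: 0.503
gripper_force: 0.0
```

Request:
{"fn": "servo_tool", "kwargs": {"plan": [{"tx": 0,"ty": 0,"tz": 0,"wx": 0,"wy": 0,"wz": 0,"gripper": -1},{"tx": 0,"ty": 0,"tz": 0,"wx": 0,"wy": 0,"wz": 0,"gripper": -1},{"tx": 0,"ty": 0,"tz": 0,"wx": 0,"wy": 0,"wz": 0,"gripper": -1},{"tx": 0,"ty": 0,"tz": 0,"wx": 0,"wy": 0,"wz": 0,"gripper": -1},{"tx": 0,"ty": 0,"tz": 0,"wx": 0,"wy": 0,"wz": 0,"gripper": -1},{"tx": 0,"ty": 0,"tz": 0,"wx": 0,"wy": 0,"wz": 0,"gripper": -1}], "force": 30}}

```text
time: 3.7
eef_pos: [489.4, -321.4, 181.9]
orientation: [0.253, 0.968, -0.0, 0.001]
force: [-0.3, 1.9, 6.5]
finger_gap: 0.253
gripper_force: 30.0
```

Gripped (opening about 23 mm). I'll pull 110 mm along the rack's -x.

Request:
{"fn": "servo_tool", "kwargs": {"plan": [{"tx": -0.015,"ty": 0.0085,"tz": 0,"wx": 0,"wy": 0,"wz": 0,"gripper": -1},{"tx": -0.03,"ty": 0.017,"tz": 0,"wx": 0,"wy": 0,"wz": 0,"gripper": -1},{"tx": -0.045,"ty": 0.0255,"tz": 0,"wx": 0,"wy": 0,"wz": 0,"gripper": -1},{"tx": -0.06,"ty": 0.034,"tz": 0,"wx": 0,"wy": 0,"wz": 0,"gripper": -1},{"tx": -0.075,"ty": 0.0425,"tz": 0,"wx": 0,"wy": 0,"wz": 0,"gripper": -1},{"tx": -0.09,"ty": 0.051,"tz": 0,"wx": 0,"wy": 0,"wz": 0,"gripper": -1},{"tx": -0.105,"ty": 0.0595,"tz": 0,"wx": 0,"wy": 0,"wz": 0,"gripper": -1},{"tx": -0.12,"ty": 0.068,"tz": 0,"wx": 0,"wy": 0,"wz": 0,"gripper": -1}]}}

```text
time: 4.5
eef_pos: [393.5, -267.5, 181.8]
orientation: [0.253, 0.968, -0.001, 0.002]
force: [1.8, -1.5, 2.8]
finger_gap: 0.251
gripper_force: 30.0
```

Request:
{"fn": "servo_tool", "kwargs": {"plan": [{"tx": 0,"ty": 0,"tz": 0,"wx": 0,"wy": 0,"wz": 0,"gripper": -1},{"tx": 0,"ty": 0,"tz": 0,"wx": 0,"wy": 0,"wz": 0,"gripper": 0},{"tx": 0,"ty": 0,"tz": 0,"wx": 0,"wy": 0,"wz": 0,"gripper": 0},{"tx": 0,"ty": 0,"tz": 0.1,"wx": 0,"wy": 0,"wz": 0,"gripper": 0},{"tx": 0,"ty": 0,"tz": 0.1,"wx": 0,"wy": 0,"wz": 0,"gripper": 0}]}}

```text
time: 5.0
eef_pos: [393.4, -267.1, 261.9]
orientation: [0.252, 0.968, 0.0, -0.0]
force: [0.1, -0.2, -0.2]
finger_gap: 0.494
gripper_force: 0.0
```

```bash
python3 - <<'E'
from plant import env
import cv2,pickle,numpy as np
d={n:env.capture(n) for n in("top","side","wrist")}; pickle.dump(d,open("cap1.pkl","wb"))
a=cv2.resize(d["top"]["pixels"][190:330,390:500],(393,500),interpolation=cv2.INTER_CUBIC)
b=cv2.resize(d["side"]["pixels"][270:410,300:450],None,fx=2.6,fy=2.6);b=cv2.copyMakeBorder(b,0,500-b.shape[0],0,0,cv2.BORDER_CONSTANT)
cv2.imwrite("pics/p1.png",np.hstack([a,b]));print(env.state()["eef_pos"])
E
```

```text
[ 393.64435102 -267.22466895  262.34720821]
```

View pics/p1.png

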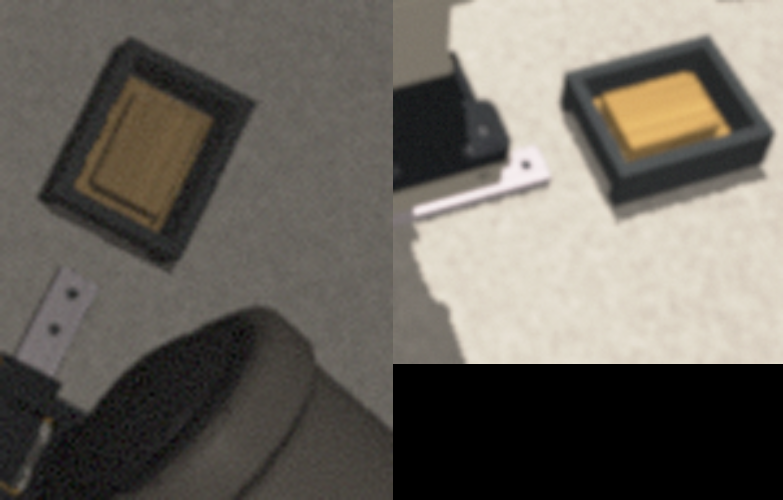

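The strap lies flat and clear of the rack, right picture about (480,185). The packers have dropped flat inside. I'll re-grip the strap at its middle.

Request:
{"fn": "servo_tool", "kwargs": {"plan": [{"tx": 0.05,"ty": -0.0285,"tz": 0,"wx": 0,"wy": 0,"wz": 0,"gripper": 0},{"tx": 0.05,"ty": -0.0285,"tz": -0.04,"wx": 0,"wy": 0,"wz": 0,"gripper": 0},{"tx": 0.05,"ty": -0.0285,"tz": -0.08,"wx": 0,"wy": 0,"wz": 0,"gripper": 0},{"tx": 0.05,"ty": -0.0285,"tz": -0.1,"wx": 0,"wy": 0,"wz": 0,"gripper": 0},{"tx": 0.05,"ty": -0.0285,"tz": -0.1,"wx": 0,"wy": 0,"wz": 0,"gripper": -1},{"tx": 0.05,"ty": -0.0285,"tz": -0.1,"wx": 0,"wy": 0,"wz": 0,"gripper": -1},{"tx": 0.05,"ty": -0.0285,"tz": -0.1,"wx": 0,"wy": 0,"wz": 0,"gripper": -1},{"tx": 0.05,"ty": -0.0285,"tz": -0.1,"wx": 0,"wy": 0,"wz": 0,"gripper": -1}], "force": 35}}

```text
time: 5.95
eef_pos: [433.0, -289.5, 180.2]
orientation: [0.252, 0.968, 0.0, -0.0]
force: [1.0, 0.5, -0.8]
finger_gap: 0.251
gripper_force: 35.0
```

Request:
{"fn": "servo_tool", "kwargs": {"plan": [{"tx": 0,"ty": 0,"tz": 0,"wx": 0,"wy": 0,"wz": 0,"gripper": -1},{"tx": 0,"ty": 0,"tz": 0.05,"wx": 0,"wy": 0,"wz": 0,"gripper": -1},{"tx": 0,"ty": 0,"tz": 0.1,"wx": 0,"wy": 0,"wz": 0,"gripper": -1},{"tx": 0,"ty": 0,"tz": 0.15,"wx": 0,"wy": 0,"wz": 0,"gripper": -1},{"tx": 0,"ty": 0,"tz": 0.2,"wx": 0,"wy": 0,"wz": 0,"gripper": -1},{"tx": 0,"ty": 0,"tz": 0.2,"wx": 0,"wy": 0,"wz": 0,"gripper": -1}]}}

```text
time: 6.55
eef_pos: [434.0, -290.3, 346.3]
orientation: [0.252, 0.968, -0.002, 0.005]
force: [0.2, -0.2, -1.0]
finger_gap: 0.249
gripper_force: 35.0
```

Request:
{"fn": "servo_tool", "kwargs": {"plan": [{"tx": 0.0435,"ty": 0.34,"tz": 0,"wx": 0,"wy": 0,"wz": -0.0765,"gripper": -1},{"tx": 0.0435,"ty": 0.34,"tz": 0,"wx": 0,"wy": 0,"wz": -0.0765,"gripper": -1},{"tx": 0.0435,"ty": 0.34,"tz": 0,"wx": 0,"wy": 0,"wz": -0.0765,"gripper": -1},{"tx": 0.0435,"ty": 0.34,"tz": 0,"wx": 0,"wy": 0,"wz": -0.0765,"gripper": -1},{"tx": 0.0435,"ty": 0.34,"tz": 0,"wx": 0,"wy": 0,"wz": -0.0765,"gripper": -1},{"tx": 0.0435,"ty": 0.34,"tz": 0,"wx": 0,"wy": 0,"wz": -0.0765,"gripper": -1},{"tx": 0.0435,"ty": 0.34,"tz": 0,"wx": 0,"wy": 0,"wz": -0.0765,"gripper": -1},{"tx": 0.0435,"ty": 0.34,"tz": 0,"wx": 0,"wy": 0,"wz": -0.0765,"gripper": -1}]}}

```text
time: 7.35
eef_pos: [467.8, -16.9, 340.2]
orientation: [0.474, 0.88, -0.0, -0.0]
force: [-0.6, -0.9, -1.4]
finger_gap: 0.251
gripper_force: 35.0
```

Request:
{"fn": "servo_tool", "kwargs": {"plan": [{"tx": 0.044,"ty": 0.339,"tz": 0,"wx": 0,"wy": 0,"wz": -0.076,"gripper": -1},{"tx": 0.044,"ty": 0.339,"tz": 0,"wx": 0,"wy": 0,"wz": -0.076,"gripper": -1},{"tx": 0.044,"ty": 0.339,"tz": 0,"wx": 0,"wy": 0,"wz": -0.076,"gripper": -1},{"tx": 0.044,"ty": 0.339,"tz": 0,"wx": 0,"wy": 0,"wz": -0.076,"gripper": -1},{"tx": 0.044,"ty": 0.339,"tz": 0,"wx": 0,"wy": 0,"wz": -0.076,"gripper": -1},{"tx": 0.044,"ty": 0.339,"tz": 0,"wx": 0,"wy": 0,"wz": -0.076,"gripper": -1},{"tx": 0.044,"ty": 0.339,"tz": 0,"wx": 0,"wy": 0,"wz": -0.076,"gripper": -1},{"tx": 0.044,"ty": 0.339,"tz": 0,"wx": 0,"wy": 0,"wz": -0.076,"gripper": -1}]}}

```text
time: 8.15
eef_pos: [503.5, 253.1, 339.9]
orientation: [0.67, 0.742, -0.001, -0.0]
force: [-0.2, -0.3, -0.3]
finger_gap: 0.255
gripper_force: 35.0
```

```bash
python3 - <<'E'
from plant import env
import cv2,pickle,numpy as np
d={n:env.capture(n) for n in("top","side","wrist")}; pickle.dump(d,open("cap2.pkl","wb"))
a=cv2.resize(d["top"]["pixels"],(400,300));b=cv2.resize(d["side"]["pixels"],(400,300));e=cv2.resize(d["wrist"]["pixels"],(400,300))
f=cv2.resize(d["top"]["pixels"][150:310,220:350],(244,300),interpolation=cv2.INTER_CUBIC);f=cv2.copyMakeBorder(f,0,0,0,156,cv2.BORDER_CONSTANT)
cv2.imwrite("pics/p2.png",np.vstack([np.hstack([a,b]),np.hstack([e,f])]));s=env.state();print(s["eef_pos"],s["orientation"],s["joint_positions"])
E
```

```text
[503.52999864 251.74353164 340.61165273] [ 6.70919067e-01  7.41530456e-01 -4.34955939e-04  1.49648313e-05] [ 3.27593542e-01  4.67860251e-01  1.51308946e+00 -4.89579970e-04
  1.16138859e+00  2.27887464e-01]
```

View pics/p2.png

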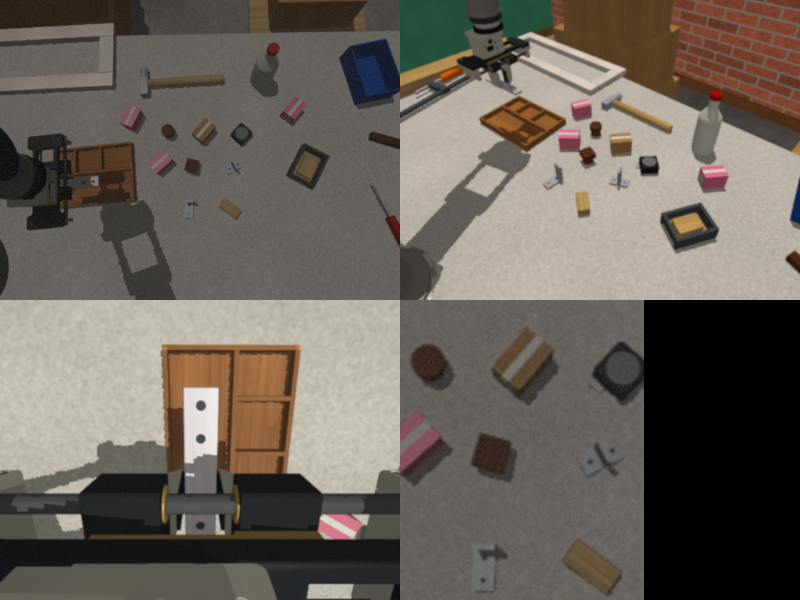

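The held strap lines up with the tray's long compartment (wrist panel, strap at (200,430), compartment columns 165 to 235). I'll check the tray pose from this view, then lower the strap.

```bash
python3 - <<'E'
import pickle,cv2,numpy as np
from h import *
c=pickle.load(open("cap2.pkl","rb"))["wrist"]
hsv=cv2.cvtColor(c["pixels"],cv2.COLOR_BGR2HSV);S=((hsv[...,1]>110)&(hsv[...,2]>60)).astype(np.uint8);S[230:]=0
cs,_=cv2.findContours(S,cv2.RETR_EXTERNAL,cv2.CHAIN_APPROX_NONE);k=max(cs,key=cv2.contourArea)[:,0]
top=k[k[:,1]<100];l=top[top[:,0].argmin()];x0,x1=top[:,0].min(),top[:,0].max()
row=lambda xs:np.median([k[k[:,0]==x,1].min() for x in xs])
uv=[(x0+10,row(range(x0+8,x0+13))),(x1-10,row(range(x1-12,x1-7)))]
for y in(80,120,160): 
    r=k[k[:,1]==y,0];uv+= [(r.min(),y),(r.max()+1,y)]
p=ray(c,uv,22);print(np.c_[uv,p.round(1)])
T=np.radians(95.6);R=np.array([[np.cos(T),-np.sin(T)],[np.sin(T),np.cos(T)]])
print(((p-[541,257.1])@R).round(1))
E
```

```text
[[237.   63.  453.6 367.4]
 [410.   64.  605.4 381.9]
 [228.   80.  446.5 352.6]
 [419.   80.  616.2 369.8]
 [229.  120.  449.4 318.3]
 [414.  120.  619.1 335.5]
 [231.  160.  453.3 281.7]
 [410.  160.  623.3 298.9]]
[[118.3  76.2]
 [118.  -76.3]
 [104.3  84.7]
 [104.8 -85.8]
 [ 69.8  85.2]
 [ 70.4 -85.4]
 [ 33.   84.8]
 [ 33.6 -86. ]]
```

Request:
{"fn": "servo_tool", "kwargs": {"plan": [{"tx": 0,"ty": 0,"tz": -0.05,"wx": 0,"wy": 0,"wz": 0,"gripper": -1},{"tx": 0,"ty": 0,"tz": -0.1,"wx": 0,"wy": 0,"wz": 0,"gripper": -1},{"tx": 0,"ty": 0,"tz": -0.13,"wx": 0,"wy": 0,"wz": 0,"gripper": -1},{"tx": 0,"ty": 0,"tz": -0.14,"wx": 0,"wy": 0,"wz": 0,"gripper": -1}]}}

```text
time: 8.7
eef_pos: [502.7, 251.7, 226.4]
orientation: [0.671, 0.742, -0.002, -0.001]
force: [-0.2, -0.4, 0.0]
finger_gap: 0.256
gripper_force: 35.0
```

The tray pose agrees to 1 mm (edges at x = 118, y = ±85 against 117 and ±86). I'll lower the strap the rest of the way and release it.

Request:
{"fn": "servo_tool", "kwargs": {"plan": [{"tx": 0,"ty": 0,"tz": -0.02,"wx": 0,"wy": 0,"wz": 0,"gripper": -1},{"tx": 0,"ty": 0,"tz": -0.035,"wx": 0,"wy": 0,"wz": 0,"gripper": -1},{"tx": 0,"ty": 0,"tz": -0.045,"wx": 0,"wy": 0,"wz": 0,"gripper": -1},{"tx": 0,"ty": 0,"tz": -0.051,"wx": 0,"wy": 0,"wz": 0,"gripper": -1},{"tx": 0,"ty": 0,"tz": -0.051,"wx": 0,"wy": 0,"wz": 0,"gripper": -1}]}}

```text
time: 9.2
eef_pos: [503.2, 253.4, 187.9]
orientation: [0.67, 0.742, -0.0, -0.0]
force: [0.4, 0.6, -0.8]
finger_gap: 0.252
gripper_force: 35.0
```

Request:
{"fn": "servo_tool", "kwargs": {"plan": [{"tx": 0,"ty": 0,"tz": 0,"wx": 0,"wy": 0,"wz": 0,"gripper": -0.3},{"tx": 0,"ty": 0,"tz": 0,"wx": 0,"wy": 0,"wz": 0,"gripper": -0.3},{"tx": 0,"ty": 0,"tz": 0.02,"wx": 0,"wy": 0,"wz": 0,"gripper": -0.3},{"tx": 0,"ty": 0,"tz": 0.06,"wx": 0,"wy": 0,"wz": 0,"gripper": -0.3},{"tx": 0,"ty": 0,"tz": 0.12,"wx": 0,"wy": 0,"wz": 0,"gripper": -0.3},{"tx": 0,"ty": 0,"tz": 0.18,"wx": 0,"wy": 0,"wz": 0,"gripper": 0.5},{"tx": 0,"ty": 0,"tz": 0.2,"wx": 0,"wy": 0,"wz": 0,"gripper": 0.5}]}}

```text
time: 9.9
eef_pos: [503.7, 253.9, 354.1]
orientation: [0.67, 0.742, 0.004, 0.002]
force: [0.1, 0.6, -0.4]
finger_gap: 0.478
gripper_force: 0.0
```

```bash
python3 - <<'E'
import pickle
from h import *
t=pickle.load(open("cap0.pkl","rb"))["top"]
for n,p,z in [("carton",(286,182),45),("rk",(235,183),36),("sq",(269,232),36),("angle",(265,291),0),("tee",(328,235),0),("tape",(338,187),20)]: print(n,ray(t,p,z).round())
V=t["view"];print(-V[:3,:3].T@V[:3,3])
E
```

```text
carton [[665. -66.]]
rk [[666.  40.]]
sq [[563. -31.]]
angle [[445. -21.]]
tee [[ 560. -154.]]
tape [[ 659. -175.]]
[457.1593896  -75.21007243 834.12862871]
```

Request:
{"fn": "servo_tool", "kwargs": {"plan": [{"tx": 0.096,"ty": -0.43,"tz": 0.065,"wx": 0,"wy": 0,"wz": 0,"gripper": 0.5},{"tx": 0.096,"ty": -0.43,"tz": 0.065,"wx": 0,"wy": 0,"wz": 0,"gripper": 0.5},{"tx": 0.096,"ty": -0.43,"tz": 0.065,"wx": 0,"wy": 0,"wz": 0,"gripper": 0.5},{"tx": 0.096,"ty": -0.43,"tz": 0.065,"wx": 0,"wy": 0,"wz": 0,"gripper": 0.5},{"tx": 0.096,"ty": -0.43,"tz": 0.065,"wx": 0,"wy": 0,"wz": 0,"gripper": 0.5},{"tx": 0.096,"ty": -0.43,"tz": 0.065,"wx": 0,"wy": 0,"wz": 0,"gripper": 0.5},{"tx": 0.096,"ty": -0.43,"tz": 0.065,"wx": 0,"wy": 0,"wz": 0,"gripper": 0.5},{"tx": 0.096,"ty": -0.43,"tz": 0.065,"wx": 0,"wy": 0,"wz": 0,"gripper": 0.5}]}}

```text
time: 10.7
eef_pos: [580.5, -95.5, 401.4]
orientation: [0.672, 0.741, 0.0, 0.002]
force: [0.1, 0.7, 0.4]
finger_gap: 0.75
gripper_force: 0.0
```

```bash
python3 - <<'E'
from plant import env
import cv2,pickle,numpy as np
c=env.capture("wrist"); pickle.dump(c,open("w3.pkl","wb"));cv2.imwrite("pics/w3.png",cv2.resize(c["pixels"],(784,588),interpolation=cv2.INTER_CUBIC));print(env.state()["eef_pos"])
V=c["view"];print(-V[:3,:3].T@V[:3,3])
E
```

```text
[580.23354898 -93.93770376 400.85420862]
[574.23685513 -23.21223937 380.87686724]
```

View pics/w3.png

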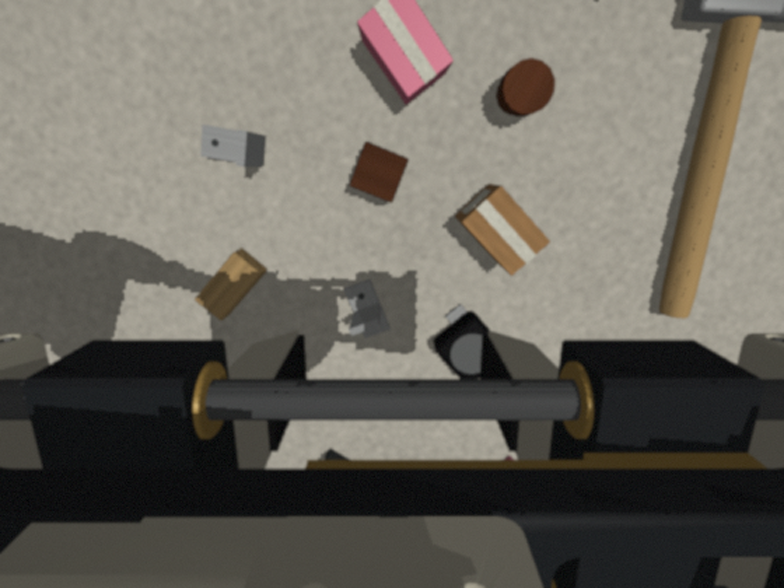

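The wrist view (784 px wide) shows the carton top at (508,230), round knob (526,87), square knob (379,171), L bracket (233,147) with its leg at the right-hand end of the foot, and T bracket (362,308). All are clear except the T bracket, which is in shadow. Measuring.

Request:
{"fn": "servo_tool", "kwargs": {"plan": [{"tx": 0,"ty": 0,"tz": 0,"wx": 0,"wy": 0,"wz": 0,"gripper": 0.5},{"tx": 0,"ty": 0,"tz": 0,"wx": 0,"wy": 0,"wz": 0,"gripper": 0.5}]}}

```text
time: 10.95
eef_pos: [579.6, -88.9, 400.0]
orientation: [0.669, 0.743, 0.0, -0.0]
force: [0.3, 0.7, 0.8]
finger_gap: 0.752
gripper_force: 0.0
```

```bash
python3 - <<'E'
import pickle
from h import *
c=pickle.load(open("w3.pkl","rb"));im=c["pixels"];hsv=cv2.cvtColor(im,cv2.COLOR_BGR2HSV)
def box(m,x0,y0,x1,y1):
    o=np.zeros(m.shape,np.uint8);o[y0:y1,x0:x1]=m[y0:y1,x0:x1];return o
br=box((hsv[...,1]>90)&(hsv[...,2]>100),322,125,398,200);br=cv2.morphologyEx(br,cv2.MORPH_CLOSE,np.ones((9,9)))
print("carton",rect(c,br,45))
tp=box((hsv[...,1]<70)&(hsv[...,2]>175),335,138,388,190);print("tape",rect(c,tp,45))
dk=(hsv[...,1]>110)&(hsv[...,2]<115)
print("rk",rect(c,box(dk,345,35,405,90),36));k=cv2.findContours(box(dk,345,35,405,90),0,1)[0];k=max(k,key=cv2.contourArea);print(cv2.minEnclosingCircle(ray(c,k[:,0],36).astype(np.float32)))
print("sq",rect(c,box(dk,245,95,300,150),36))
# L bracket: foot hole side (lit foot, z=6) and leg top
for n,p,z in [("footend",[(144,89.5),(144,112)],6),("legtop",[(189,96),(189,119)],50),("leg/foot",[(178,93),(177,117)],6)]: print(n,ray(c,p,z).round(1))
cv2.imwrite("pics/ang.png",cv2.resize(im[78:135,130:206],None,fx=8,fy=8,interpolation=cv2.INTER_CUBIC))
E
```

```text
carton (array([666.4, -63.5]), 59.2, 39.4, -40.1, array([359., 163.]))
tape (array([667.5, -63.9]), 58.8, 9.2, -40.5, array([361., 165.]))
rk (array([665.7,  40.8]), 38.8, 35.8, 9.3, array([375.,  62.]))
((665.5432739257812, 40.270477294921875), 20.5284481048584)
sq (array([564.2, -29.1]), 33.7, 33.5, -16.1, array([270., 123.]))
footend [[418.6  -7.2]
 [418.1 -31.7]]
legtop [[481.6 -10.8]
 [482.  -33.1]]
leg/foot [[456.8  -7.2]
 [455.9 -33.6]]
```

View pics/ang.png

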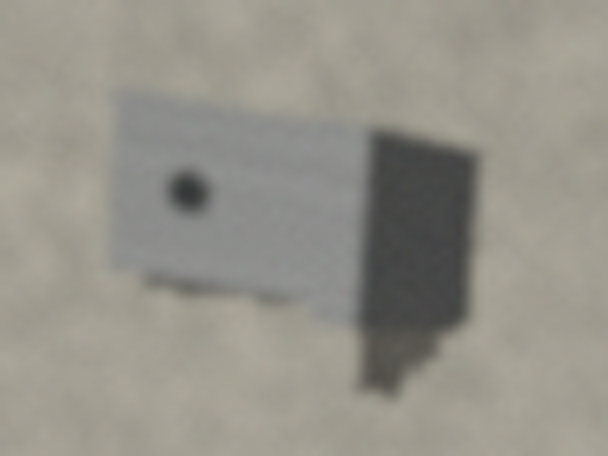

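```bash
python3 - <<'E'
import pickle
from h import *
c=pickle.load(open("w3.pkl","rb"))
f=ray(c,[(144.7,89.2),(144,111.5)],6);b=ray(c,[(189.4,96.8),(188.1,118.6)],0);l=ray(c,[(176.2,94.2),(175.2,118.6)],50)
for n,q in zip(("footend","base","legtop"),(f,b,l)): print(n,q.round(1).tolist(),q.mean(0).round(1),np.linalg.norm(q[0]-q[1]).round(1))
u=b.mean(0)-f.mean(0);print(np.linalg.norm(u),np.degrees(np.arctan2(u[1],u[0])))
E
```

```text
footend [[419.4, -6.8], [418.1, -31.2]] [418.7 -19. ] 24.4
base [[468.1, -9.8], [467.0, -34.3]] [467.6 -22. ] 24.5
legtop [[468.8, -10.4], [468.0, -34.1]] [468.4 -22.2] 23.8
48.936846865936495 -3.5903695120706876
```

The carton is at (666.5, -63.5) with its long axis at -40.3°, 59 x 39 mm. The round knob is at (665.5, 40.5), and the L bracket's leg at (465.3, -21.9) with +x at -3.5°. I'll fetch the carton first.

Request:
{"fn": "servo_tool", "kwargs": {"plan": [{"tx": 0.108,"ty": 0.034,"tz": -0.05,"wx": 0,"wy": 0,"wz": 0.1225,"gripper": 0.5},{"tx": 0.108,"ty": 0.034,"tz": -0.1,"wx": 0,"wy": 0,"wz": 0.1225,"gripper": 0.5},{"tx": 0.108,"ty": 0.034,"tz": -0.15,"wx": 0,"wy": 0,"wz": 0.1225,"gripper": 0.5},{"tx": 0.108,"ty": 0.034,"tz": -0.16,"wx": 0,"wy": 0,"wz": 0.1225,"gripper": 0.5},{"tx": 0.108,"ty": 0.034,"tz": -0.16,"wx": 0,"wy": 0,"wz": 0.1225,"gripper": 0.5},{"tx": 0.108,"ty": 0.034,"tz": -0.16,"wx": 0,"wy": 0,"wz": 0.1225,"gripper": 0.5},{"tx": 0.108,"ty": 0.034,"tz": -0.16,"wx": 0,"wy": 0,"wz": 0.1225,"gripper": 0.5}]}}

```text
time: 11.65
eef_pos: [666.4, -61.8, 272.7]
orientation: [0.343, 0.939, 0.0, 0.0]
force: [0.3, 0.7, -1.0]
finger_gap: 0.748
gripper_force: 0.0
```

Request:
{"fn": "servo_tool", "kwargs": {"plan": [{"tx": 0,"ty": 0,"tz": -0.04,"wx": 0,"wy": 0,"wz": 0,"gripper": 0.5},{"tx": 0,"ty": 0,"tz": -0.08,"wx": 0,"wy": 0,"wz": 0,"gripper": 0.5},{"tx": 0,"ty": 0,"tz": -0.0915,"wx": 0,"wy": 0,"wz": 0,"gripper": 0.5},{"tx": 0,"ty": 0,"tz": -0.0915,"wx": 0,"wy": 0,"wz": 0,"gripper": -1},{"tx": 0,"ty": 0,"tz": -0.0915,"wx": 0,"wy": 0,"wz": 0,"gripper": -1},{"tx": 0,"ty": 0,"tz": -0.0915,"wx": 0,"wy": 0,"wz": 0,"gripper": -1},{"tx": 0,"ty": 0,"tz": -0.0915,"wx": 0,"wy": 0,"wz": 0,"gripper": -1},{"tx": 0,"ty": 0,"tz": -0.0915,"wx": 0,"wy": 0,"wz": 0,"gripper": -1}], "force": 25}}

```text
time: 12.45
eef_pos: [666.7, -63.4, 200.5]
orientation: [0.342, 0.94, 0.0, 0.001]
force: [-0.7, -0.5, 6.1]
finger_gap: 0.433
gripper_force: 25.0
```

Request:
{"fn": "servo_tool", "kwargs": {"plan": [{"tx": 0,"ty": 0,"tz": 0.04,"wx": 0,"wy": 0,"wz": 0,"gripper": -1},{"tx": 0,"ty": 0,"tz": 0.08,"wx": 0,"wy": 0,"wz": 0,"gripper": -1},{"tx": 0,"ty": 0,"tz": 0.12,"wx": 0,"wy": 0,"wz": 0,"gripper": -1},{"tx": 0,"ty": 0,"tz": 0.15,"wx": 0,"wy": 0,"wz": 0,"gripper": -1},{"tx": 0,"ty": 0,"tz": 0.15,"wx": 0,"wy": 0,"wz": 0,"gripper": -1}]}}

```text
time: 12.95
eef_pos: [667.0, -63.3, 323.3]
orientation: [0.342, 0.94, 0.001, 0.004]
force: [-0.0, -0.3, -1.4]
finger_gap: 0.435
gripper_force: 25.0
```

Request:
{"fn": "servo_tool", "kwargs": {"plan": [{"tx": -0.0925,"ty": 0.32,"tz": 0,"wx": 0,"wy": 0,"wz": -0.1225,"gripper": -1},{"tx": -0.0925,"ty": 0.32,"tz": 0,"wx": 0,"wy": 0,"wz": -0.1225,"gripper": -1},{"tx": -0.0925,"ty": 0.32,"tz": 0,"wx": 0,"wy": 0,"wz": -0.1225,"gripper": -1},{"tx": -0.0925,"ty": 0.32,"tz": 0,"wx": 0,"wy": 0,"wz": -0.1225,"gripper": -1},{"tx": -0.0925,"ty": 0.32,"tz": 0,"wx": 0,"wy": 0,"wz": -0.1225,"gripper": -1},{"tx": -0.0925,"ty": 0.32,"tz": 0,"wx": 0,"wy": 0,"wz": -0.1225,"gripper": -1},{"tx": -0.0925,"ty": 0.32,"tz": 0,"wx": 0,"wy": 0,"wz": -0.1225,"gripper": -1},{"tx": -0.0925,"ty": 0.32,"tz": 0,"wx": 0,"wy": 0,"wz": -0.1225,"gripper": -1}]}}

```text
time: 13.75
eef_pos: [592.1, 192.9, 317.7]
orientation: [0.669, 0.743, -0.001, -0.0]
force: [0.3, -0.8, -1.7]
finger_gap: 0.435
gripper_force: 25.0
```

Request:
{"fn": "servo_tool", "kwargs": {"plan": [{"tx": 0,"ty": 0,"tz": 0,"wx": 0,"wy": 0,"wz": 0,"gripper": -1},{"tx": 0,"ty": 0,"tz": -0.05,"wx": 0,"wy": 0,"wz": 0,"gripper": -1},{"tx": 0,"ty": 0,"tz": -0.09,"wx": 0,"wy": 0,"wz": 0,"gripper": -1},{"tx": 0,"ty": 0,"tz": -0.12,"wx": 0,"wy": 0,"wz": 0,"gripper": -1},{"tx": 0,"ty": 0,"tz": -0.13,"wx": 0,"wy": 0,"wz": 0,"gripper": -1},{"tx": 0,"ty": 0,"tz": -0.137,"wx": 0,"wy": 0,"wz": 0,"gripper": -1},{"tx": 0,"ty": 0,"tz": -0.141,"wx": 0,"wy": 0,"wz": 0,"gripper": -1},{"tx": 0,"ty": 0,"tz": -0.141,"wx": 0,"wy": 0,"wz": 0,"gripper": -1}]}}

```text
time: 14.55
eef_pos: [592.9, 192.6, 207.0]
orientation: [0.67, 0.742, 0.001, 0.001]
force: [-0.4, 0.3, -0.1]
finger_gap: 0.436
gripper_force: 25.0
```

Request:
{"fn": "servo_tool", "kwargs": {"plan": [{"tx": 0,"ty": 0,"tz": 0,"wx": 0,"wy": 0,"wz": 0,"gripper": 0.3},{"tx": 0,"ty": 0,"tz": 0,"wx": 0,"wy": 0,"wz": 0,"gripper": 0.3},{"tx": 0,"ty": 0,"tz": 0,"wx": 0,"wy": 0,"wz": 0,"gripper": 0.3},{"tx": 0,"ty": 0,"tz": 0.04,"wx": 0,"wy": 0,"wz": 0,"gripper": 0.3},{"tx": 0,"ty": 0,"tz": 0.09,"wx": 0,"wy": 0,"wz": 0,"gripper": 0.3},{"tx": 0,"ty": 0,"tz": 0.14,"wx": 0,"wy": 0,"wz": 0,"gripper": 0.3},{"tx": 0,"ty": 0,"tz": 0.14,"wx": 0,"wy": 0,"wz": 0,"gripper": 0.3}]}}

```text
time: 15.25
eef_pos: [593.6, 193.2, 324.9]
orientation: [0.67, 0.742, 0.005, 0.004]
force: [1.3, 0.1, 1.0]
finger_gap: 0.649
gripper_force: 0.0
```

Request:
{"fn": "servo_tool", "kwargs": {"plan": [{"tx": 0.0915,"ty": -0.19,"tz": 0,"wx": 0,"wy": 0,"wz": 0,"gripper": 0.3},{"tx": 0.0915,"ty": -0.19,"tz": 0,"wx": 0,"wy": 0,"wz": 0,"gripper": 0.3},{"tx": 0.0915,"ty": -0.19,"tz": -0.02,"wx": 0,"wy": 0,"wz": 0,"gripper": 0.3},{"tx": 0.0915,"ty": -0.19,"tz": -0.05,"wx": 0,"wy": 0,"wz": 0,"gripper": 0.3},{"tx": 0.0915,"ty": -0.19,"tz": -0.08,"wx": 0,"wy": 0,"wz": 0,"gripper": 0.3},{"tx": 0.0915,"ty": -0.19,"tz": -0.11,"wx": 0,"wy": 0,"wz": 0,"gripper": 0.3},{"tx": 0.0915,"ty": -0.19,"tz": -0.14,"wx": 0,"wy": 0,"wz": 0,"gripper": 0.3},{"tx": 0.0915,"ty": -0.19,"tz": -0.152,"wx": 0,"wy": 0,"wz": 0,"gripper": 0.3}]}}

```text
time: 16.05
eef_pos: [664.6, 40.7, 193.5]
orientation: [0.67, 0.742, -0.001, -0.002]
force: [0.6, 0.3, -1.0]
finger_gap: 0.651
gripper_force: 0.0
```

Request:
{"fn": "servo_tool", "kwargs": {"plan": [{"tx": 0,"ty": 0,"tz": 0,"wx": 0,"wy": 0,"wz": 0,"gripper": -1},{"tx": 0,"ty": 0,"tz": 0,"wx": 0,"wy": 0,"wz": 0,"gripper": -1},{"tx": 0,"ty": 0,"tz": 0,"wx": 0,"wy": 0,"wz": 0,"gripper": -1},{"tx": 0,"ty": 0,"tz": 0,"wx": 0,"wy": 0,"wz": 0,"gripper": -1},{"tx": 0,"ty": 0,"tz": 0.03,"wx": 0,"wy": 0,"wz": 0,"gripper": -1},{"tx": 0,"ty": 0,"tz": 0.08,"wx": 0,"wy": 0,"wz": 0,"gripper": -1},{"tx": 0,"ty": 0,"tz": 0.13,"wx": 0,"wy": 0,"wz": 0,"gripper": -1},{"tx": 0,"ty": 0,"tz": 0.13,"wx": 0,"wy": 0,"wz": 0,"gripper": -1}], "force": 20}}

```text
time: 16.85
eef_pos: [666.9, 40.8, 308.2]
orientation: [0.67, 0.742, 0.004, 0.005]
force: [1.8, -0.4, 0.5]
finger_gap: 0.404
gripper_force: 20.0
```

Request:
{"fn": "servo_tool", "kwargs": {"plan": [{"tx": -0.11,"ty": 0.38,"tz": 0,"wx": 0,"wy": 0,"wz": 0,"gripper": -1},{"tx": -0.11,"ty": 0.38,"tz": 0,"wx": 0,"wy": 0,"wz": 0,"gripper": -1},{"tx": -0.11,"ty": 0.38,"tz": 0,"wx": 0,"wy": 0,"wz": 0,"gripper": -1},{"tx": -0.11,"ty": 0.38,"tz": 0,"wx": 0,"wy": 0,"wz": 0,"gripper": -1},{"tx": -0.11,"ty": 0.38,"tz": 0,"wx": 0,"wy": 0,"wz": 0,"gripper": -1},{"tx": -0.11,"ty": 0.38,"tz": 0,"wx": 0,"wy": 0,"wz": 0,"gripper": -1},{"tx": -0.11,"ty": 0.38,"tz": 0,"wx": 0,"wy": 0,"wz": 0,"gripper": -1},{"tx": -0.11,"ty": 0.38,"tz": 0,"wx": 0,"wy": 0,"wz": 0,"gripper": -1}]}}

```text
time: 17.65
eef_pos: [576.2, 347.3, 300.3]
orientation: [0.668, 0.744, 0.0, -0.0]
force: [0.4, -0.1, -0.7]
finger_gap: 0.407
gripper_force: 20.0
```

Request:
{"fn": "servo_tool", "kwargs": {"plan": [{"tx": 0,"ty": 0,"tz": 0,"wx": 0,"wy": 0,"wz": 0,"gripper": -1},{"tx": 0,"ty": 0,"tz": -0.04,"wx": 0,"wy": 0,"wz": 0,"gripper": -1},{"tx": 0,"ty": 0,"tz": -0.08,"wx": 0,"wy": 0,"wz": 0,"gripper": -1},{"tx": 0,"ty": 0,"tz": -0.105,"wx": 0,"wy": 0,"wz": 0,"gripper": -1},{"tx": 0,"ty": 0,"tz": -0.115,"wx": 0,"wy": 0,"wz": 0,"gripper": -1},{"tx": 0,"ty": 0,"tz": -0.121,"wx": 0,"wy": 0,"wz": 0,"gripper": -1},{"tx": 0,"ty": 0,"tz": -0.121,"wx": 0,"wy": 0,"wz": 0,"gripper": -1}]}}

```text
time: 18.35
eef_pos: [578.4, 343.6, 204.9]
orientation: [0.671, 0.742, 0.001, 0.0]
force: [0.8, 0.3, -0.2]
finger_gap: 0.404
gripper_force: 20.0
```

Request:
{"fn": "servo_tool", "kwargs": {"plan": [{"tx": 0,"ty": 0,"tz": 0,"wx": 0,"wy": 0,"wz": 0,"gripper": 0.2},{"tx": 0,"ty": 0,"tz": 0,"wx": 0,"wy": 0,"wz": 0,"gripper": 0.2},{"tx": 0,"ty": 0,"tz": 0,"wx": 0,"wy": 0,"wz": 0,"gripper": 0.2},{"tx": 0,"ty": 0,"tz": 0.04,"wx": 0,"wy": 0,"wz": 0,"gripper": 0.2},{"tx": 0,"ty": 0,"tz": 0.09,"wx": 0,"wy": 0,"wz": 0,"gripper": 0.2},{"tx": 0,"ty": 0,"tz": 0.14,"wx": 0,"wy": 0,"wz": 0,"gripper": 0.2},{"tx": 0,"ty": 0,"tz": 0.14,"wx": 0,"wy": 0,"wz": 0,"gripper": 0.2}]}}

```text
time: 19.05
eef_pos: [578.6, 345.4, 323.0]
orientation: [0.67, 0.742, 0.006, 0.003]
force: [0.7, -0.2, 0.2]
finger_gap: 0.606
gripper_force: 0.0
```

Carton and round knob are placed. Next is the L bracket, gripped across its 6 mm leg.

Request:
{"fn": "servo_tool", "kwargs": {"plan": [{"tx": -0.14,"ty": -0.458,"tz": 0,"wx": 0,"wy": 0,"wz": -0.0255,"gripper": 0.2},{"tx": -0.14,"ty": -0.458,"tz": 0,"wx": 0,"wy": 0,"wz": -0.0255,"gripper": 0.2},{"tx": -0.14,"ty": -0.458,"tz": 0,"wx": 0,"wy": 0,"wz": -0.0255,"gripper": 0.2},{"tx": -0.14,"ty": -0.458,"tz": 0,"wx": 0,"wy": 0,"wz": -0.0255,"gripper": 0.2},{"tx": -0.14,"ty": -0.458,"tz": 0,"wx": 0,"wy": 0,"wz": -0.0255,"gripper": 0.2},{"tx": -0.14,"ty": -0.458,"tz": 0,"wx": 0,"wy": 0,"wz": -0.0255,"gripper": 0.2},{"tx": -0.14,"ty": -0.458,"tz": 0,"wx": 0,"wy": 0,"wz": -0.0255,"gripper": 0.2},{"tx": -0.14,"ty": -0.458,"tz": 0,"wx": 0,"wy": 0,"wz": -0.0255,"gripper": 0.2}]}}

```text
time: 19.85
eef_pos: [464.3, -24.0, 315.6]
orientation: [0.728, 0.686, -0.0, 0.0]
force: [0.7, -0.1, 0.3]
finger_gap: 0.6
gripper_force: 0.0
```

Request:
{"fn": "servo_tool", "kwargs": {"plan": [{"tx": 0,"ty": 0,"tz": 0,"wx": 0,"wy": 0,"wz": 0,"gripper": 0.2},{"tx": 0,"ty": 0,"tz": 0,"wx": 0,"wy": 0,"wz": 0,"gripper": 0.2}]}}

```text
time: 20.05
eef_pos: [465.5, -22.1, 315.7]
orientation: [0.728, 0.686, 0.0, 0.0]
force: [0.2, -0.3, 0.1]
finger_gap: 0.597
gripper_force: 0.0
```

Request:
{"fn": "servo_tool", "kwargs": {"plan": [{"tx": 0,"ty": 0,"tz": -0.06,"wx": 0,"wy": 0,"wz": 0,"gripper": 0.2},{"tx": 0,"ty": 0,"tz": -0.1,"wx": 0,"wy": 0,"wz": 0,"gripper": 0.2},{"tx": 0,"ty": 0,"tz": -0.13,"wx": 0,"wy": 0,"wz": 0,"gripper": 0.2},{"tx": 0,"ty": 0,"tz": -0.1445,"wx": 0,"wy": 0,"wz": 0,"gripper": 0.2},{"tx": 0,"ty": 0,"tz": -0.1445,"wx": 0,"wy": 0,"wz": 0,"gripper": -0.4},{"tx": 0,"ty": 0,"tz": -0.1445,"wx": 0,"wy": 0,"wz": 0,"gripper": -0.7},{"tx": 0,"ty": 0,"tz": -0.1445,"wx": 0,"wy": 0,"wz": 0,"gripper": -1},{"tx": 0,"ty": 0,"tz": -0.1445,"wx": 0,"wy": 0,"wz": 0,"gripper": -1}], "force": 30}}

```text
time: 20.85
eef_pos: [465.9, -21.6, 201.1]
orientation: [0.727, 0.686, 0.001, 0.001]
force: [-0.4, -0.9, -0.2]
finger_gap: 0.302
gripper_force: 0.0
```

Request:
{"fn": "servo_tool", "kwargs": {"plan": [{"tx": 0,"ty": 0,"tz": 0,"wx": 0,"wy": 0,"wz": 0,"gripper": -1},{"tx": 0,"ty": 0,"tz": 0,"wx": 0,"wy": 0,"wz": 0,"gripper": -1},{"tx": 0,"ty": 0,"tz": 0.03,"wx": 0,"wy": 0,"wz": 0,"gripper": -1},{"tx": 0,"ty": 0,"tz": 0.08,"wx": 0,"wy": 0,"wz": 0,"gripper": -1},{"tx": 0,"ty": 0,"tz": 0.13,"wx": 0,"wy": 0,"wz": 0,"gripper": -1},{"tx": 0,"ty": 0,"tz": 0.13,"wx": 0,"wy": 0,"wz": 0,"gripper": -1}]}}

```text
time: 21.45
eef_pos: [466.8, -21.9, 308.7]
orientation: [0.727, 0.686, 0.003, 0.004]
force: [0.3, -1.1, -1.9]
finger_gap: 0.063
gripper_force: 30.0
```

```bash
python3 - <<'E'
from plant import env
import cv2,pickle,numpy as np
d={n:env.capture(n) for n in("top","side")}
print(env.state()["eef_pos"],env.state()["finger_gap"])
a=d["side"]["pixels"][80:360,80:400];b=d["top"]["pixels"][170:320,60:220]
cv2.imwrite("pics/p3.png",np.hstack([cv2.resize(a,(400,350)),cv2.resize(b,(373,350),interpolation=cv2.INTER_CUBIC)]))
E
```

```text
[465.39809759 -21.65656446 304.54457249] 0.061594699727272134
```

View pics/p3.png

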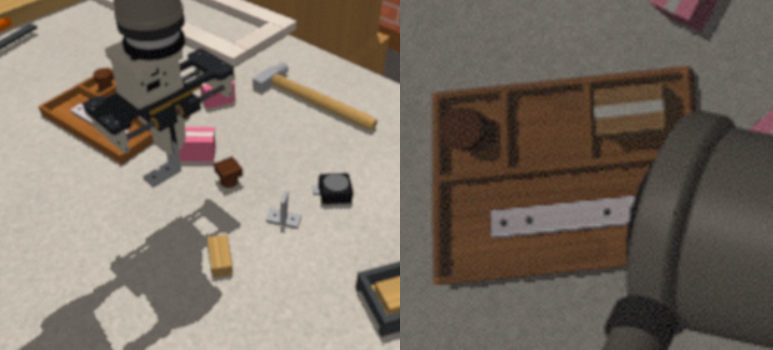

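The L bracket is held upright (left, (165,170)). Strap, carton and knob lie properly in the tray (right). I'll carry the bracket to the middle compartment.

Request:
{"fn": "servo_tool", "kwargs": {"plan": [{"tx": 0.176,"ty": 0.375,"tz": 0,"wx": 0,"wy": 0,"wz": 0.0255,"gripper": -1},{"tx": 0.176,"ty": 0.375,"tz": 0,"wx": 0,"wy": 0,"wz": 0.0255,"gripper": -1},{"tx": 0.176,"ty": 0.375,"tz": 0,"wx": 0,"wy": 0,"wz": 0.0255,"gripper": -1},{"tx": 0.176,"ty": 0.375,"tz": 0,"wx": 0,"wy": 0,"wz": 0.0255,"gripper": -1},{"tx": 0.176,"ty": 0.375,"tz": 0,"wx": 0,"wy": 0,"wz": 0.0255,"gripper": -1},{"tx": 0.176,"ty": 0.375,"tz": 0,"wx": 0,"wy": 0,"wz": 0.0255,"gripper": -1},{"tx": 0.176,"ty": 0.375,"tz": 0,"wx": 0,"wy": 0,"wz": 0.0255,"gripper": -1},{"tx": 0.176,"ty": 0.375,"tz": 0,"wx": 0,"wy": 0,"wz": 0.0255,"gripper": -1}]}}

```text
time: 22.35
eef_pos: [606.4, 282.0, 300.6]
orientation: [0.669, 0.744, -0.001, -0.001]
force: [0.9, 0.4, -1.3]
finger_gap: 0.061
gripper_force: 30.0
```

Request:
{"fn": "servo_tool", "kwargs": {"plan": [{"tx": 0,"ty": 0,"tz": 0,"wx": 0,"wy": 0,"wz": 0,"gripper": -1},{"tx": 0,"ty": 0,"tz": -0.04,"wx": 0,"wy": 0,"wz": 0,"gripper": -1},{"tx": 0,"ty": 0,"tz": -0.08,"wx": 0,"wy": 0,"wz": 0,"gripper": -1},{"tx": 0,"ty": 0,"tz": -0.105,"wx": 0,"wy": 0,"wz": 0,"gripper": -1},{"tx": 0,"ty": 0,"tz": -0.115,"wx": 0,"wy": 0,"wz": 0,"gripper": -1},{"tx": 0,"ty": 0,"tz": -0.1215,"wx": 0,"wy": 0,"wz": 0,"gripper": -1},{"tx": 0,"ty": 0,"tz": -0.1215,"wx": 0,"wy": 0,"wz": 0,"gripper": -1}]}}

```text
time: 23.05
eef_pos: [607.5, 277.0, 214.4]
orientation: [0.671, 0.742, 0.003, 0.002]
force: [-8.6, -4.6, 40.3]
finger_gap: 0.079
gripper_force: 31.2
```

Request:
{"fn": "servo_tool", "kwargs": {"plan": [{"tx": 0,"ty": 0,"tz": 0,"wx": 0,"wy": 0,"wz": 0,"gripper": -0.6},{"tx": 0,"ty": 0,"tz": 0,"wx": 0,"wy": 0,"wz": 0,"gripper": -0.3},{"tx": 0,"ty": 0,"tz": 0,"wx": 0,"wy": 0,"wz": 0,"gripper": -0.3},{"tx": 0,"ty": 0,"tz": 0.04,"wx": 0,"wy": 0,"wz": 0,"gripper": -0.3},{"tx": 0,"ty": 0,"tz": 0.09,"wx": 0,"wy": 0,"wz": 0,"gripper": -0.3},{"tx": 0,"ty": 0,"tz": 0.14,"wx": 0,"wy": 0,"wz": 0,"gripper": -0.3},{"tx": -0.1,"ty": -0.15,"tz": 0.2,"wx": 0,"wy": 0,"wz": 0,"gripper": -0.3},{"tx": -0.1,"ty": -0.15,"tz": 0.2,"wx": 0,"wy": 0,"wz": 0,"gripper": -0.3}]}}

```text
time: 23.85
eef_pos: [553.1, 198.6, 350.4]
orientation: [0.67, 0.743, -0.0, 0.0]
force: [-0.2, -0.9, 0.3]
finger_gap: 0.352
gripper_force: 0.0
```

Request:
{"fn": "servo_tool", "kwargs": {"plan": [{"tx": -0.2,"ty": -0.3,"tz": 0.05,"wx": 0,"wy": 0,"wz": 0,"gripper": -0.3},{"tx": -0.2,"ty": -0.3,"tz": 0.05,"wx": 0,"wy": 0,"wz": 0,"gripper": -0.3},{"tx": -0.2,"ty": -0.3,"tz": 0.05,"wx": 0,"wy": 0,"wz": 0,"gripper": -0.3},{"tx": -0.2,"ty": -0.3,"tz": 0.05,"wx": 0,"wy": 0,"wz": 0,"gripper": -0.3},{"tx": -0.2,"ty": -0.3,"tz": 0.05,"wx": 0,"wy": 0,"wz": 0,"gripper": -0.3},{"tx": -0.2,"ty": -0.3,"tz": 0.05,"wx": 0,"wy": 0,"wz": 0,"gripper": -0.3}]}}

```text
time: 24.45
eef_pos: [391.7, -42.2, 390.0]
orientation: [0.67, 0.742, -0.001, -0.001]
force: [0.7, -1.0, -0.1]
finger_gap: 0.354
gripper_force: 0.0
```

```bash
python3 - <<'E'
from plant import env
import cv2,pickle,numpy as np
d={n:env.capture(n) for n in("top","side")};pickle.dump(d,open("cap9.pkl","wb"))
print(env.state()["eef_pos"])
a=d["side"]["pixels"];b=d["top"]["pixels"][180:310,60:220]
cv2.imwrite("pics/p4.png",np.vstack([np.hstack([cv2.resize(a,(400,300)),cv2.resize(b,(400,300),interpolation=cv2.INTER_CUBIC)]),np.hstack([cv2.resize(a[120:220,100:240],(400,300),interpolation=cv2.INTER_CUBIC),cv2.resize(d["top"]["pixels"],(400,300))])]))
E
```

```text
[391.46169739 -43.55471416 390.43197649]
```

View pics/p4.png

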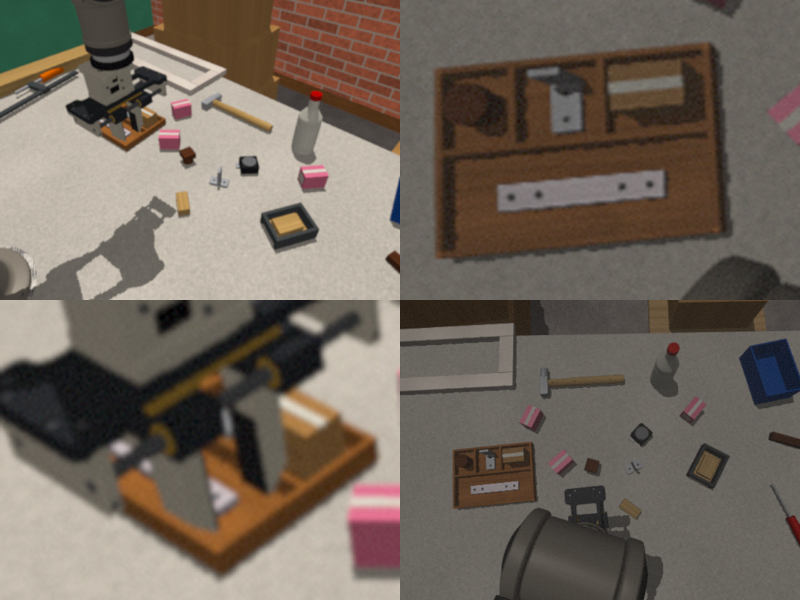

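The strap, carton and knob look right, as do the packers. The bracket's placing met 40 N, probably because it was gripped a little higher as the fingers closed late. I'll check it with the wrist camera.

Request:
{"fn": "servo_tool", "kwargs": {"plan": [{"tx": 0.21,"ty": 0.29,"tz": 0.035,"wx": 0,"wy": 0,"wz": 0,"gripper": -0.3},{"tx": 0.21,"ty": 0.29,"tz": 0.035,"wx": 0,"wy": 0,"wz": 0,"gripper": -0.3},{"tx": 0.21,"ty": 0.29,"tz": 0.035,"wx": 0,"wy": 0,"wz": 0,"gripper": -0.3},{"tx": 0.21,"ty": 0.29,"tz": 0.035,"wx": 0,"wy": 0,"wz": 0,"gripper": -0.3},{"tx": 0.21,"ty": 0.29,"tz": 0.035,"wx": 0,"wy": 0,"wz": 0,"gripper": -0.3},{"tx": 0.21,"ty": 0.29,"tz": 0.035,"wx": 0,"wy": 0,"wz": 0,"gripper": -0.3},{"tx": 0.21,"ty": 0.29,"tz": 0.035,"wx": 0,"wy": 0,"wz": 0,"gripper": -0.3},{"tx": 0.21,"ty": 0.29,"tz": 0.035,"wx": 0,"wy": 0,"wz": 0,"gripper": -0.3}]}}

```text
time: 25.35
eef_pos: [561.7, 192.4, 416.7]
orientation: [0.669, 0.743, -0.001, -0.001]
force: [-0.1, -0.8, -0.7]
finger_gap: 0.351
gripper_force: 0.0
```

```bash
python3 - <<'E'
from plant import env
import cv2,pickle,numpy as np
c=env.capture("wrist");pickle.dump(c,open("w9.pkl","wb"))
cv2.imwrite("pics/w9.png",cv2.resize(c["pixels"][0:250,150:470],(768,600),interpolation=cv2.INTER_CUBIC));print(env.state()["eef_pos"])
E
```

```text
[561.42809943 191.51772621 417.14008159]
```

View pics/w9.png

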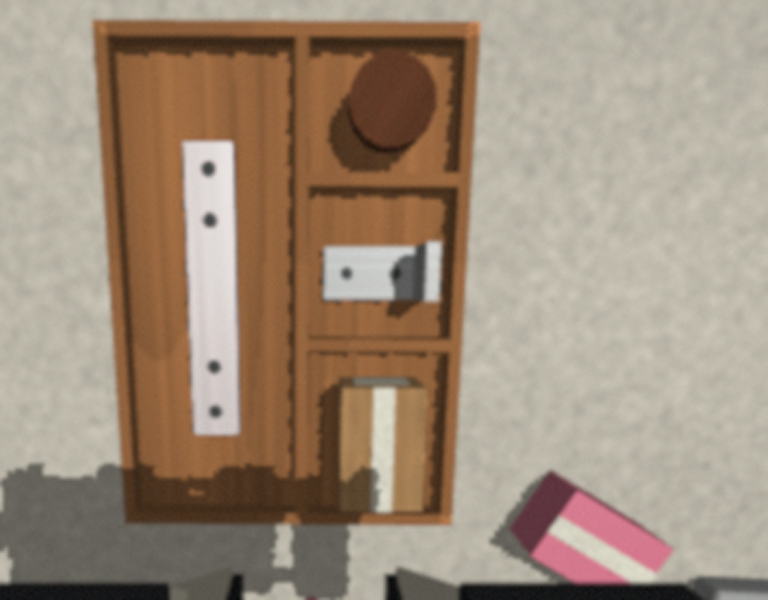

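```bash
python3 - <<'E'
import pickle
from h import *
c=pickle.load(open("w9.pkl","rb"));T=np.radians(95.6);R=np.array([[np.cos(T),-np.sin(T)],[np.sin(T),np.cos(T)]])
q=lambda p,z:((ray(c,np.array(p)/2.4+[150,0],z)-[541,258])@R).round(1)
print("foot end",q([(323,246),(323,300)],12).tolist(),"leg top outer",q([(441,241),(440,301)],56).tolist(),"inner",q([(426,241),(425,301)],56).tolist())
print("knob",q([(392,98)],42),"carton",q([(341,388),(428,388),(424,511),(338,511)],51).tolist(),"strap",q([(183,142),(233,142),(239,434),(194,434)],14).tolist())
d0,d9=(pickle.load(open(f,"rb"))["top"] for f in("cap0.pkl","cap9.pkl"))
for n,(x0,y0,x1,y1) in {"tee":(310,220,345,250),"sq":(255,218,284,246)}.items(): print(n,"mean picture change",np.abs(d0["pixels"][y0:y1,x0:x1].astype(float)-d9["pixels"][y0:y1,x0:x1]).mean())
E
```

```text
foot end [[23.8, -17.9], [-1.7, -18.2]] leg top outer [[24.1, -68.5], [-1.0, -69.3]] inner [[24.0, -62.0], [-1.1, -62.7]]
knob [[ 82.9 -46.6]] carton [[-40.3, -26.5], [-40.0, -66.6], [-99.3, -67.6], [-99.6, -26.1]] strap [[69.7, 48.4], [69.9, 24.9], [-69.4, 24.8], [-69.6, 48.2]]
tee mean picture change 5.583174603174603
sq mean picture change 4.649425287356322
```

Every measured size and height agrees: bracket span 51 mm, so it is upright, and carton, knob and strap are all within their limits. Handing in.

```bash
python3 -c "
from plant import env
print(env.job_done())"
```

```text
the job is handed in; nothing more can be done
None
```

I handed in the kit; the hand-in call returned no verdict. The final pictures show the strap flat in the long compartment and the carton, L bracket and round knob upright in theirs, with the packers still in the rack and the T bracket and square knob where they were.

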